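# Inspect a glass puck under the loupe at the marked focal height

## Robot

A 6-joint arm with a two-finger parallel gripper is mounted at the origin on the work surface. World frame = base frame: x ahead of the robot, y to its left, z up, the work surface at z = 0. Lengths are in m, angles in rad, forces in N, time in s.
With the tool pointing down it reaches from about 0.375 to 0.975 m from the base axis. Payload 3.8 kg.
Tool frame: the origin (TCP) lies midway between the tips of the shut fingers; the grasp point (between the pads) lies 19 mm behind it; x points along the fingers, y is the direction in which the jaws open and shut, and the axes are right-handed (so a half turn about x gives the same grasp; the last joint's range is limited). The gripper opens to 88 mm and grips with 3 to 60 N. Pads are 18 mm wide; open, the fingers measure 123 mm over their backs; the gripper's body (75 mm by 187 mm) begins 45 mm behind the grasp point.
Start: joints at [-1.33, 0.264, 1.604, -0, 1.274, -0.037], TCP at [0.185, -0.649, 0.239] pointing down, gripper open.
Joint ranges: [-2.63, 2.63], [-0.94, 2.18], [0.31, 2.57], [-1.31, 4.45], [0, 2.66], [-2.55, 2.55]. Speed limits (rad/s): [2.57, 2.57, 3.14, 3.14, 3.14, 3.14].

## Interface

Orientations are given as [roll, pitch, yaw] about the fixed x, y, z axes, in that order (R = Rz(yaw) Ry(pitch) Rx(roll)).
In Python, from workcell import r gives the robot as it stands.
- The arm moves only by the tool send_rows, never from a script. Its argument "rows" is a list of rows, each a list of 6 numbers: the shift along the world's x, y, z in mm, then the turn, a rotation vector about the world's x, y, z in degrees. A call has exactly 10 rows; each row shifts and turns the pose as measured when the row begins; what a row does not reach is not made up. A row lasts 1/10 s, in which the tool goes at most 50 mm and 8.59 degrees, less where a joint would pass 70% of its speed; a pose out of reach is approached as far as the arm can. A call is refused whole if a number of a shift passes 50 or a number of a turn 8.59, either way. A call with a gripper value outside its range is refused whole. "grip" is the opening, from 0 (shut) to 1 (fully open), set as the call begins (left out, the last holds). The fingers move at their own pace and stop on an object; "grip_force" is the grip in N (left out, the last holds). Time passes only in rows, so rows that do not move let the fingers close, or fill a call up. It gives the time, the measured TCP pose, the force and the opening at its end, in the units of the state.
- r.observe(): the state, without advancing time (a new reading comes with each control period).
- r.capture(name): name is "scene" or "side" or "wrist"; returns a dict with "frame" (480x640x3 uint8, red, green, blue), "depth" (480x640 float32, m along the optical axis (not along the pixel's ray), 0 where there is no reading), "intrinsics" (3x3 intrinsics, pixels), "R" (3x3) and "t" (3): a world point X has camera coordinates R X + t. Camera axes: x right, y down, z forward; pixel columns grow to the right and rows downward; lengths in m; the calibration is good to about 2 mm. A picture is of the moment at which its call begins.
- r.close_job(): hands the job in, once; it reports no verdict.
The state is a dict: "time_s": time; "q": joint angles; "joint_vel": joint speeds; "joint_torque": joint torques, N m; "ee_pos": TCP position; "ee_rot": TCP orientation; "ft_force": force on the tool from outside, world axes, zero at the start; "torque": the same for the moment, N m; "width": finger opening in m.
Only numpy, scipy, OpenCV 4.12 (cv2) and the standard library are available. Lean on these libraries where they do the work, as an engineer would, in place of code of your own. Each camera call takes 0.05 s, during which the arm holds its last target.

## Task

Take the amber glass puck, set it down (do not drop it) in the middle of the black ring on the white inspection pad and let go of it. Then lift the loupe off its wooden rest by the handle and hold it, right side up and level, with the lens centred over the puck and its frame at the same height as the red collar on the post; finish while still holding it there, still, with the loupe touching neither the puck nor the post. Leave the collar, the other pucks, the bowls, the jar and the brush where they are.

Things in the scene. Friction and masses are not known exactly. Their poses are not given: they have to be found in the camera images.
- puck_amber: solid amber (orange-yellow) glass puck: 46 mm across, straight sides up to 20 mm, a low domed top at 28 mm, about 110 g; stands on the table at the start; origin at the centre of its underside, z up through the dome; this is the piece to inspect
- puck_green: bystander: solid green glass puck: 46 mm across, straight sides up to 20 mm, a low domed top at 28 mm, about 110 g; stands on the table at the start; origin at the centre of its underside, z up through the dome
- puck_blue: bystander: solid blue glass puck: 46 mm across, straight sides up to 20 mm, a low domed top at 28 mm, about 110 g; stands on the table at the start; origin at the centre of its underside, z up through the dome
- stand: inspection stand, fixed to the table: aluminium base 200 x 130 mm with a square white pad 116 x 116 mm, its top 20 mm above the table; a thin steel post, 10 mm across, with its top 210 mm above the table, stands 105 mm from the pad's centre along the stand's +x axis. Origin on the table under the pad's centre, z up; the stand is turned by its yaw
- pad_ring (a point): centre of the black ring (62 mm across) on the white pad, on the pad's top face, 20 mm above the table, where the puck goes
- focus_mark (a point): centre of the red collar on the post, on the post's axis; its height is the marked focal height, between 100 and 170 mm above the table. The collar is 12 mm tall and 32 mm across with a small black thumbscrew on its far side; it keeps its place by stiff friction (about 6 N)
- loupe: loupe of about 110 g: a round lens in a black frame 68 mm across and 10 mm thick, with a straight blue handle 14 mm wide, 16 mm high and 100 mm long, from 43 to 143 mm from the lens's centre. Origin on the lens's axis, level with the handle's underside; z up when it lies in its rest, +x from the handle towards the lens (the handle runs along -x). Lens frame and handle have the same mid height, 8 mm above the origin
- loupe_lens (a point): centre of the loupe's lens, at mid thickness, 32 mm above the table at the start
- loupe_grip (a point): point on the handle's axis 80 mm from the lens's centre, near the balance point, at mid height (32 mm above the table at the start); free on both sides and 20 mm clear underneath
- rest: low wooden rest, fixed to the table: base board 190 x 50 mm, 4 mm thick, a round support under the lens and, 117 to 135 mm from the lens's centre, a 40 mm wide fork with cheeks 34 mm high either side of the handle's tail (handle 14 mm in a 24 mm gap). The loupe lies loosely in it and lifts straight up. Origin on the table under the lens's centre; same axes as the loupe at the start
- bowl_white: bystander: open steel bowl with white glass chunks, rim 124 mm across, 45 mm tall; origin at the centre of its underside
- bowl_violet: bystander: open steel bowl with violet glass chunks, rim 124 mm across, 45 mm tall; origin at the centre of its underside
- bowl_yellow: bystander: open steel bowl with yellow glass chunks, rim 124 mm across, 45 mm tall; origin at the centre of its underside
- colour_jar: bystander: closed glass jar, 68 mm across, 100 mm tall; origin at the centre of its underside
- brush: bystander: hand brush lying on the table
There are look-alikes about, which are no part of the job. Of the things like the loupe, leave any that is turquoise; of the rest the smaller one is meant.

How it is judged:
By the outcome, as a careful person would: the job done as asked, in the order asked, and still so for the second after the job is handed in, while the arm keeps its last pose, push and grip.
It also fails if it takes over 51 s, if anything falls off the work surface, if the arm or the gripper's body presses on something with over 40 N, if the wrist force passes 120 N, or if a joint passes its speed limit or range.

## Working session

There is one attempt and no reset: what is moved stays moved. The work goes in short steps, Python scripts to look and compute and a tool call to move; the robot and the scene stay as the last step left them, time stands still between calls to the robot, and variables do not carry over. Pictures are saved under pics/ and viewed, and the job is handed in when it is done.

Besides the shell and the picture viewer there is one more tool, called as name([rows], argument=value, ...), one row to a line, values as JSON. send_rows: Moves the arm, as the interface text tells. Its arguments: {"type":"object","properties":{"rows":{"type":"array","items":{"type":"array","items":{"type":"number"}}},"grip":{"type":"number"},"grip_force":{"type":"number"}},"required":["rows"]}

```bash
mkdir -p pics; ls
cat > h.py <<'E'
from workcell import r
import numpy as np, cv2
def cap(n,tag):
    c=r.capture(n); np.savez('pics/%s.npz'%tag,**{k:np.array(v) for k,v in c.items()})
    cv2.imwrite('pics/%s.png'%tag,c['frame'][:,:,::-1]); return c
def load(tag): return dict(np.load('pics/%s.npz'%tag))
def px(c,u,v,z=None):
    K=c['intrinsics'];R=c['R'];t=c['t']
    ray=np.linalg.solve(K,[u,v,1.0])
    if z is None:
        d=c['depth'][int(round(v)),int(round(u))]
        return R.T@(ray*d-t)
    o=-R.T@t; w=R.T@ray
    return o+w*(z-o[2])/w[2]
def proj(c,X):
    p=c['intrinsics']@(c['R']@np.array(X,float)+c['t']); return p[:2]/p[2]
def crop(tag,x0,y0,x1,y1,s,out):
    im=cv2.imread('pics/%s.png'%tag)[y0:y1,x0:x1]
    cv2.imwrite('pics/%s.png'%out,cv2.resize(im,None,fx=s,fy=s,interpolation=cv2.INTER_CUBIC))
E
python3 - <<'E'
from h import *
s=r.observe();print(s)
for n in ['scene','side','wrist']:
    c=cap(n,n+'0'); print(n,-c['R'].T@c['t'],c['R'][2])
E
```

```text
pics
{'time_s': 0.0, 'q': array([-1.32989447e+00,  2.64746445e-01,  1.60534649e+00, -2.04768754e-05,
        1.27368574e+00, -3.69157071e-02]), 'joint_vel': array([ 0.00194294,  0.00079632,  0.00112916,  0.00149356, -0.00075828,
        0.00021376]), 'joint_torque': array([-1.11533871e-03, -5.02115035e+01, -3.56872666e+01,  7.25902431e-02,
        2.93306261e-02, -1.69879158e-04]), 'ee_pos': array([ 0.18493938, -0.64844721,  0.23740737]), 'ee_rot': array([-1.59876151,  1.56861022,  1.82065473]), 'ft_force': array([ 0.03943009,  0.5177909 , -0.46089834]), 'torque': array([-0.01096109, -0.00816481, -0.0213492 ]), 'width': 0.08814240490481783}
scene [1.22548164 0.13102727 0.93118201] [-0.63675438 -0.19304646 -0.74650983]
side [0.43937215 0.72083776 1.04374312] [ 0.0536191  -0.64764331 -0.76005469]
wrist [ 0.25515257 -0.62905771  0.38314184] [-0.27277277 -0.07482395 -0.95916442]
```

View pics/scene0.png

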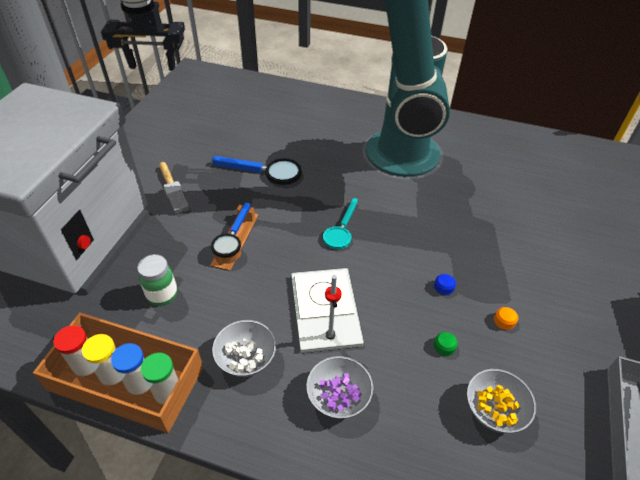

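View pics/side0.png

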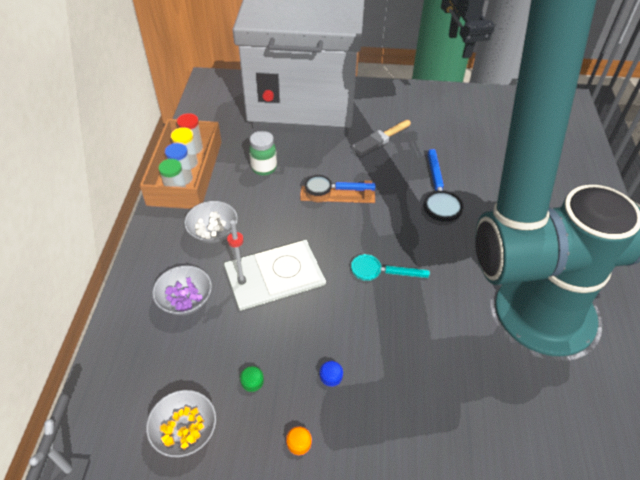

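View pics/wrist0.png

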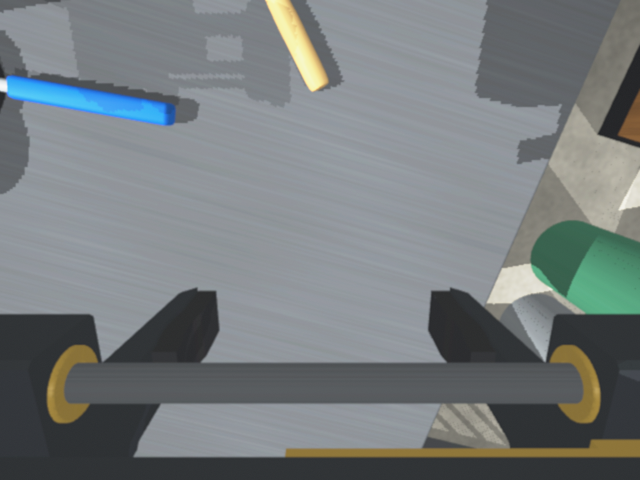

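The scene view shows the amber puck at (506,318), the ring at (323,294), the collar at (333,294), and the blue loupe in its rest with the lens at (226,246). The side view shows amber at (299,440), the ring at (287,266), the collar at (235,240) and the lens at (318,185). I'll enlarge these.

Run:
```python
from h import *
A=[]
def g(tag,x0,y0,x1,y1,s):
    im=cv2.imread('pics/%s.png'%tag)[y0:y1,x0:x1]; return cv2.resize(im,(400,300),interpolation=cv2.INTER_CUBIC)
top=np.hstack([g('scene0',280,255,380,330,4),g('scene0',200,195,280,255,5)])
bot=np.hstack([g('side0',210,210,330,300,4),g('side0',290,155,390,230,5)])
cv2.imwrite('pics/z1.png',np.vstack([top,bot]))
c=load('scene0');d=load('side0')
for t,cc in(('s',c),('d',d)):
    f=cv2.cvtColor(cc['frame'],cv2.COLOR_RGB2HSV)
    print(t,'cam')
    for nm,lo,hi in (('amber',(8,180,120),(22,255,255)),):
        m=cv2.inRange(f,lo,hi);n,l,st,ce=cv2.connectedComponentsWithStats(m)
        for i in range(1,n):
            if st[i,4]>150: print(nm,st[i],ce[i],px(cc,*ce[i]),px(cc,*ce[i],z=0.014))
```

```text
s cam
amber [615 103  25  38 161] [625.8757764  124.16149068] [-1.41707988  0.9563089  -0.604233  ] [-0.35305568  0.62401025  0.014     ]
amber [494 307  24  23 405] [505.68641975 317.86419753] [0.5124339  0.32825794 0.0274514 ] [0.50182068 0.33119358 0.014     ]
amber [477 386  40  26 394] [495.9035533 399.2893401] [0.70228509 0.32742529 0.02174531] [0.69782924 0.32909794 0.014     ]
d cam
amber [286 427  25  28 474] [297.6814346  440.29957806] [0.50103771 0.33820981 0.02742116] [0.50185204 0.33315697 0.014     ]
```

View pics/z1.png

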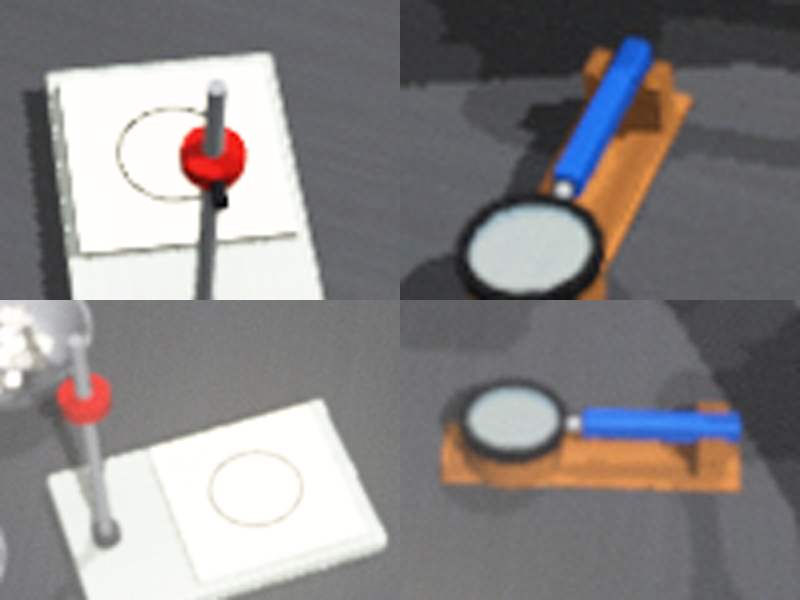

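```bash
cat >> h.py <<'E'
def tri(cs):
    A=np.zeros((3,3));b=np.zeros(3);L=[]
    for c,u,v in cs:
        o=-c['R'].T@c['t'];w=c['R'].T@np.linalg.solve(c['intrinsics'],[u,v,1.]);w/=np.linalg.norm(w)
        P=np.eye(3)-np.outer(w,w);A+=P;b+=P@o;L.append((o,P))
    X=np.linalg.solve(A,b); return X,[np.linalg.norm(P@(X-o))*1e3 for o,P in L]
E
python3 - <<'E'
from h import *
np.set_printoptions(precision=4,suppress=True)
c=load('scene0');d=load('side0')
def f(n,a,b,z):
    print(n,px(c,*a,z=z),px(d,*b,z=z),tri([(c,*a),(d,*b)]))
def S(x0,y0,sc,x,y): return (x0+(x+.5)/sc-.5,y0+(y+.5)/sc-.5)
s1=lambda x,y:S(280,255,4,x,y); s2=lambda x,y:S(200,195,5,x-400,y)
d1=lambda x,y:S(210,210,10/3,x,y-300); d2=lambda x,y:S(290,155,4,x-400,y-300)
f('ring',s1(173,153),d1(256,488),.02)
f('collar',s1(213,157),d1(84,400),.13)
f('posttop',s1(217,88),d1(77,341),.21)
f('lens',s2(530,250),d2(514,422),.033)
f('tail',s2(636,48),d2(739,424),.036)
f('amber',(505.7,318),(298,440),.014)
# pad corners
for n,p in (('near',(48,74)),('fr',(271,54)),('pl',(79,254)),('pr',(297,234))): print(n,px(c,*s1(*p),z=.02))
for n,p in (('a',(150,448)),('b',(320,403)),('c',(384,541)),('d',(203,583))): print(n,px(d,*d1(*p),z=.02))
print('postbase',px(c,330.5,335,z=.02), px(d,*d1(105,534),z=.02))
for n,cc,u,v in(('collar',c,*s1(213,157)),('collard',d,*d1(84,400))): print(n,px(cc,u,v))
# bystanders
for n,u,v in (('white',244,350),('violet',340,388),('yellow',501,402),('jar',155,270),('blue',445,284),('green',446,343),('turq',337,237),('bigl',284,171)): print(n,px(c,u,v))
E
```

```text
ring [ 0.5707 -0.0574  0.02  ] [ 0.5704 -0.0561  0.02  ] (array([ 0.5704, -0.0573,  0.0191]), [np.float64(0.4010984210217384), np.float64(0.4010984210217689)])
collar [ 0.6458 -0.0157  0.13  ] [ 0.6724 -0.0315  0.13  ] (array([ 0.6654, -0.0104,  0.1565]), [np.float64(0.5877029990513747), np.float64(0.5877029990512969)])
posttop [ 0.6667 -0.0107  0.21  ] [ 0.6643 -0.0101  0.21  ] (array([ 0.6649, -0.0113,  0.2081]), [np.float64(0.34488495786496975), np.float64(0.3448849578649954)])
lens [ 0.5213 -0.3116  0.033 ] [ 0.5209 -0.3088  0.033 ] (array([ 0.5207, -0.3116,  0.0313]), [np.float64(0.847204181045201), np.float64(0.8472041810452168)])
tail [ 0.3827 -0.3183  0.036 ] [ 0.3797 -0.3175  0.036 ] (array([ 0.3796, -0.3201,  0.0331]), [np.float64(0.3062853932878074), np.float64(0.3062853932878031)])
amber [0.5022 0.3313 0.014 ] [0.5013 0.3326 0.014 ] (array([0.5013, 0.3318, 0.0126]), [np.float64(0.28605876840553157), np.float64(0.28605876840545924)])
near [ 0.5411 -0.1412  0.02  ]
fr [ 0.4857 -0.0262  0.02  ]
pl [ 0.6496 -0.0837  0.02  ]
pr [0.6001 0.0213 0.02  ]
a [ 0.6474 -0.0837  0.02  ]
b [ 0.5349 -0.135   0.02  ]
c [ 0.4806 -0.0202  0.02  ]
d [0.5952 0.0244 0.02  ]
postbase [ 0.6678 -0.0095  0.02  ] [ 0.6654 -0.0086  0.02  ]
collar [ 0.6702 -0.0095  0.1638]
collard [ 0.6646 -0.0066  0.1603]
white [ 0.7613 -0.1601  0.0278]
violet [0.7658 0.0412 0.0035]
yellow [0.7062 0.3365 0.0244]
jar [ 0.6837 -0.3866  0.0973]
blue [0.4642 0.1924 0.0273]
green [0.6152 0.2182 0.0284]
turq [ 0.3893 -0.0797  0.0074]
bigl [ 0.2092 -0.2859  0.0153]
```

```bash
cat >> h.py <<'E'
from scipy.spatial.transform import Rotation as Ro
def st():
    s=r.observe();R=Ro.from_euler('xyz',s['ee_rot'])
    M=R.as_matrix()
    print('t',round(s['time_s'],2),'p',np.round(s['ee_pos'],4),'x',np.round(M[:,0],3),'y',np.round(M[:,1],3),'jawyaw',round(np.degrees(np.arctan2(M[1,1],M[0,1])),2),'F',np.round(s['ft_force'],1),'w',round(s['width'],4),'q',np.round(s['q'],2))
    return s,R
E
python3 - <<'E'
from h import *
s,R=st()
c=load('wrist0');o=-c['R'].T@c['t'];print(R.inv().apply(o-s['ee_pos']))
E
```

```text
t 0.15 p [ 0.185  -0.6486  0.2377] x [-0.     0.002 -1.   ] y [ 0.274 -0.962 -0.002] jawyaw -74.08 F [-0.6  0.   0. ] w 0.0881 q [-1.33  0.26  1.61 -0.    1.27 -0.04]
[-0.1454614   0.00021438 -0.07283568]
```

send_rows([
  [30,30,8,0,0,8],
  [30,30,8,0,0,8],
  [30,30,8,0,0,8],
  [30,30,8,0,0,8],
  [30,30,8,0,0,8],
  [30,30,5,0,0,8],
  [30,30,5,0,0,8],
  [30,30,5,0,0,8],
  [30,30,0,0,0,8],
  [30,30,0,0,0,8],
], grip=1)

```text
time_s: 1.15
ee_pos: [0.4883, -0.3382, 0.2897]
ee_rot: [-1.51, 1.564, -2.932]
ft_force: [-0.2, -0.3, -1.0]
width: 0.0879
```

send_rows([
  [3,40,0,0,0,8],
  [3,40,0,0,0,8],
  [3,40,0,0,0,8],
  [3,40,0,0,0,8],
  [3,40,0,0,0,8],
  [0,40,0,0,0,8],
  [0,40,0,0,0,8],
  [0,40,0,0,0,8],
  [0,40,0,0,0,8],
  [0,40,0,0,0,8],
])

```text
time_s: 2.15
ee_pos: [0.5038, 0.0783, 0.2863]
ee_rot: [-1.904, 1.563, -1.869]
ft_force: [0.5, 0.2, -0.4]
width: 0.0883
```

send_rows([
  [0,30,-10,0,0,0],
  [0,30,-15,0,0,0],
  [0,30,-15,0,0,0],
  [0,30,-15,0,0,0],
  [0,30,-15,0,0,0],
  [0,30,-15,0,0,0],
  [0,30,-15,0,0,0],
  [0,25,-15,0,0,0],
  [0,15,-15,0,0,0],
  [0,0,0,0,0,0],
])

```text
time_s: 3.15
ee_pos: [0.4998, 0.3433, 0.1498]
ee_rot: [-1.823, 1.563, -1.777]
ft_force: [0.1, 0.0, -0.5]
width: 0.088
```

Run:
```python
from h import *
s,R=st(); cap('wrist','w1'); cap('scene','s1'); cap('side','d1')
```

```text
t 3.15 p [0.4998 0.3433 0.1498] x [-0.002 -0.008 -1.   ] y [-0.046  0.999 -0.008] jawyaw 92.64 F [ 0.1  0.  -0.5] w 0.088 q [ 0.56  0.21  1.84 -0.01  1.1  -1.05]
```

View pics/w1.png

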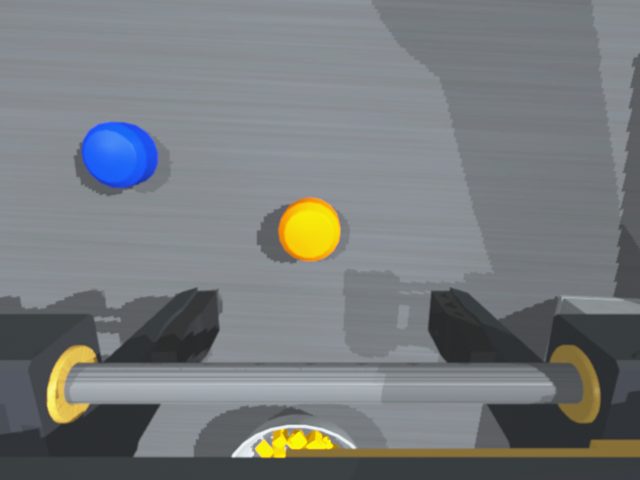

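Wrist view: amber puck at (310,229), blue at (120,155), fingers straddling the lower part.

Run:
```python
from h import *
np.set_printoptions(precision=4,suppress=True)
c=load('w1');f=cv2.cvtColor(c['frame'],cv2.COLOR_RGB2HSV)
m=cv2.inRange(f,(8,180,120),(30,255,255));n,l,st_,ce=cv2.connectedComponentsWithStats(m)
for i in range(1,n):
    if st_[i,4]>500: print(st_[i],ce[i],px(c,*ce[i],z=.02),px(c,*ce[i],z=.016),px(c,*ce[i]))
```

```text
[ 279  198   61   63 3026] [309.1775 229.3523] [0.4988 0.3318 0.02  ] [0.4999 0.3316 0.016 ] [0.4969 0.332  0.0273]
[ 256  430   83   28 1263] [294.2177 443.1275] [0.6936 0.3254 0.02  ] [0.6975 0.3252 0.016 ] [0.6825 0.3261 0.0315]
```

send_rows([
  [0,-4,-10,0.4,0,0],
  [0,-4,-20,0,0,0],
  [0,-3,-20,0,0,0],
  [0,0,-20,0,0,0],
  [0,0,-20,0,0,0],
  [0,0,-20,0,0,0],
  [0,0,-10,0,0,0],
  [0,0,-6,0,0,0],
  [0,0,-4,0,0,0],
  [0,0,0,0,0,0],
])

```text
time_s: 4.3
ee_pos: [0.5087, 0.3221, 0.0267]
ee_rot: [0.442, 1.551, 0.475]
ft_force: [0.3, -0.6, 0.7]
width: 0.0882
```

Run:
```python
from h import *
s,R=st(); cap('wrist','w2')
```

```text
t 4.3 p [0.5087 0.3221 0.0267] x [ 0.017  0.009 -1.   ] y [-0.033  0.999  0.008] jawyaw 91.89 F [ 0.3 -0.6  0.7] w 0.0882 q [ 0.52  0.33  1.95 -0.    0.84 -1.08]
```

View pics/w2.png

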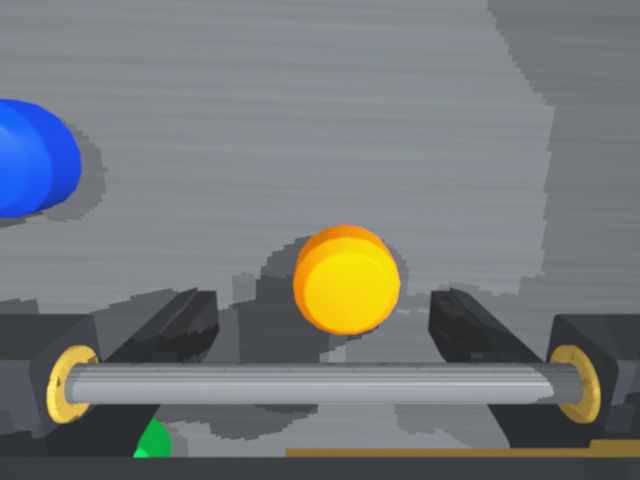

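The move drifted about 10 mm, so I'll correct in small steps.

send_rows([
  [-3,4,0,-0.3,0.5,0],
  [-3,3,0,-0.2,0.4,0],
  [-2,3,0,0,0,0],
  [0,0,-3,0,0,0],
  [0,0,-3,0,0,0],
  [0,0,-3,0,0,0],
  [0,0,-3,0,0,0],
  [0,0,-2,0,0,0],
  [0,0,0,0,0,0],
  [0,0,0,0,0,0],
])

```text
time_s: 5.35
ee_pos: [0.5017, 0.3349, 0.0144]
ee_rot: [0.386, 1.566, 0.42]
ft_force: [0.1, -0.0, -0.5]
width: 0.0879
```

Run:
```python
from h import *
s,R=st(); cap('wrist','w3')
```

```text
t 5.35 p [0.5017 0.3349 0.0144] x [ 0.005  0.002 -1.   ] y [-0.034  0.999  0.002] jawyaw 91.96 F [ 0.1 -0.  -0.5] w 0.0879 q [ 0.55  0.36  1.94 -0.    0.84 -1.06]
```

View pics/w3.png

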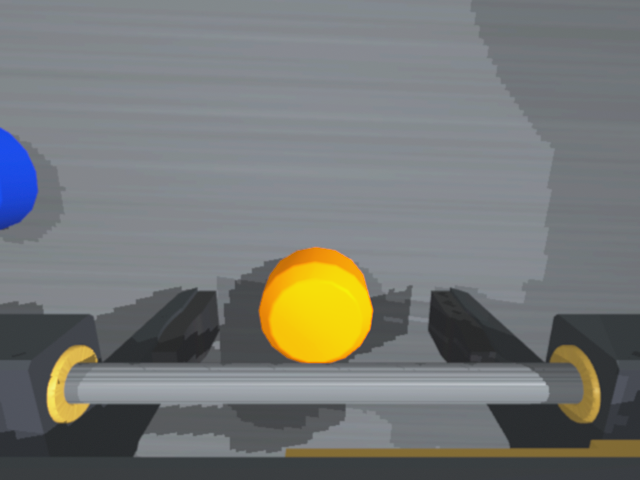

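send_rows([
  [-1,-1,-2,0,0,0],
  [0,-1,-2,0,0,0],
  [0,0,-2,0,0,0],
  [0,0,-2,0,0,0],
  [0,0,-2,0,0,0],
  [0,0,-1,0,0,0],
  [0,0,0,0,0,0],
  [0,0,0,0,0,0],
  [0,0,0,0,0,0],
  [0,0,0,0,0,0],
])

```text
time_s: 6.4
ee_pos: [0.5009, 0.3327, 0.0027]
ee_rot: [0.393, 1.565, 0.427]
ft_force: [-0.8, -1.5, -0.9]
width: 0.0879
```

Run:
```python
from h import *
s,R=st()
```

```text
t 6.4 p [0.5009 0.3327 0.0027] x [ 0.005  0.002 -1.   ] y [-0.034  0.999  0.002] jawyaw 91.95 F [-0.8 -1.5 -0.9] w 0.0879 q [ 0.55  0.37  1.95 -0.    0.82 -1.06]
```

send_rows([
  [0,0,0,0,0,0],
  [0,0,0,0,0,0],
  [0,0,0,0,0,0],
  [0,0,0,0,0,0],
  [0,0,0,0,0,0],
  [0,0,0,0,0,0],
  [0,0,0,0,0,0],
  [0,0,0,0,0,0],
  [0,0,0,0,0,0],
  [0,0,0,0,0,0],
], grip=0, grip_force=20)

```text
time_s: 7.4
ee_pos: [0.501, 0.3328, 0.003]
ee_rot: [0.397, 1.565, 0.431]
ft_force: [-0.1, 0.5, 0.8]
width: 0.0449
```

send_rows([
  [0,0,6,0,0,0],
  [0,0,10,0,0,0],
  [0,0,15,0,0,0],
  [0,0,20,0,0,0],
  [0,0,20,0,0,0],
  [0,0,15,0,0,0],
  [0,0,10,0,0,0],
  [0,0,0,0,0,0],
  [0,0,0,0,0,0],
  [0,0,0,0,0,0],
])

```text
time_s: 8.4
ee_pos: [0.5007, 0.3327, 0.1083]
ee_rot: [0.437, 1.563, 0.471]
ft_force: [0.3, 0.3, -0.7]
width: 0.0451
```

Run:
```python
from h import *
s,R=st(); cap('wrist','w4')
```

```text
t 8.4 p [0.5007 0.3327 0.1083] x [ 0.007  0.004 -1.   ] y [-0.034  0.999  0.004] jawyaw 91.95 F [ 0.3  0.3 -0.7] w 0.0451 q [ 0.55  0.23  1.9  -0.    1.   -1.06]
```

View pics/w4.png

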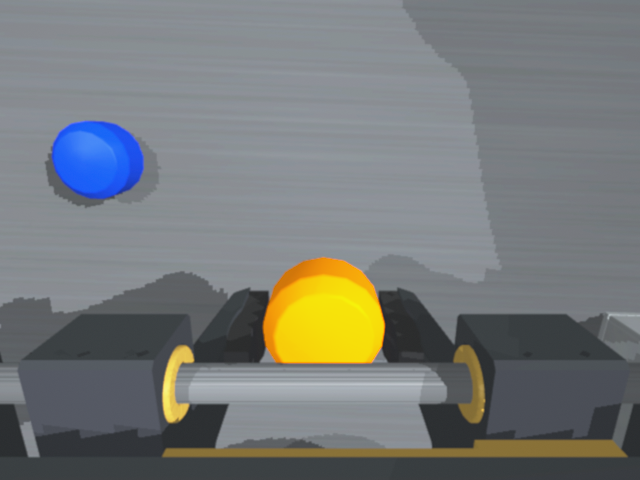

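Puck is held (opening 45 mm). Carrying it across now.

send_rows([
  [0,-15,4,0,0,0],
  [2,-30,0,0,0,0],
  [4,-38,0,0,0,0],
  [4,-38,0,0,0,0],
  [4,-38,0,0,0,0],
  [4,-38,0,0,0,0],
  [4,-38,0,0,0,0],
  [4,-38,0,0,0,0],
  [4,-30,0,0,0,0],
  [4,-20,0,0,0,0],
])

```text
time_s: 9.45
ee_pos: [0.5256, -0.0084, 0.1058]
ee_rot: [-2.838, 1.563, -2.798]
ft_force: [0.5, 0.6, -0.9]
width: 0.0449
```

Run:
```python
from h import *
s,R=st()
```

```text
t 9.45 p [ 0.5256 -0.0084  0.1058] x [-0.007 -0.002 -1.   ] y [-0.041  0.999 -0.002] jawyaw 92.33 F [ 0.5  0.6 -0.9] w 0.0449 q [-0.06  0.11  2.05 -0.    0.99 -1.67]
```

send_rows([
  [7,-5,0,0,0,0],
  [8,-8,0,0,-0.3,0],
  [8,-8,0,0,0,0],
  [8,-8,-5,0,0,0],
  [7,-8,-8,0,0,0],
  [5,-6,-8,0,0,0],
  [2,-3,-8,0,0,0],
  [0,0,-5,0,0,0],
  [0,0,-3,0,0,0],
  [0,0,0,0,0,0],
])

```text
time_s: 10.45
ee_pos: [0.5716, -0.0582, 0.0621]
ee_rot: [-3.016, 1.563, -2.976]
ft_force: [-0.3, -0.1, -1.4]
width: 0.0451
```

Run:
```python
from h import *
s,R=st(); 
for n in('scene','side','wrist'): cap(n,n+'5')
im=[]
for tag,x0,y0 in(('scene5',280,240),('side5',220,200)):
    a=cv2.imread('pics/%s.png'%tag)[y0:y0+120,x0:x0+100];im.append(cv2.resize(a,None,fx=4,fy=4,interpolation=cv2.INTER_CUBIC))
cv2.imwrite('pics/z5.png',np.hstack(im))
```

```text
t 10.45 p [ 0.5716 -0.0582  0.0621] x [-0.008 -0.001 -1.   ] y [-0.04   0.999 -0.001] jawyaw 92.27 F [-0.3 -0.1 -1.4] w 0.0451 q [-0.14  0.25  1.97 -0.    0.93 -1.75]
```

View pics/z5.png

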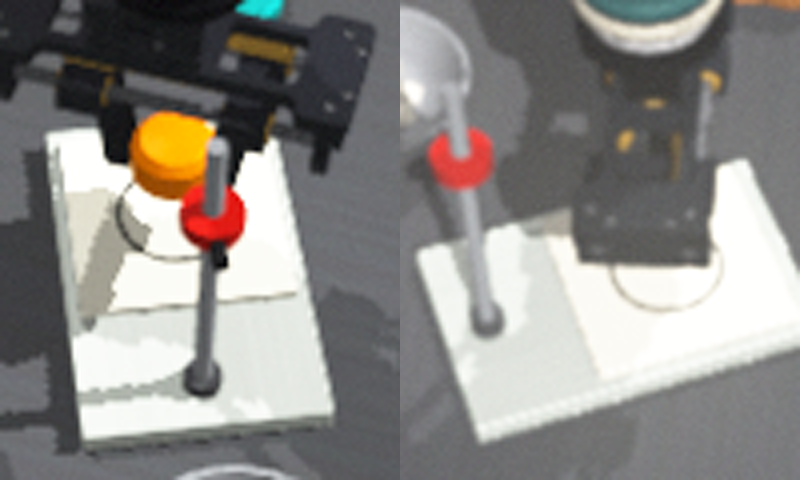

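View pics/wrist5.png

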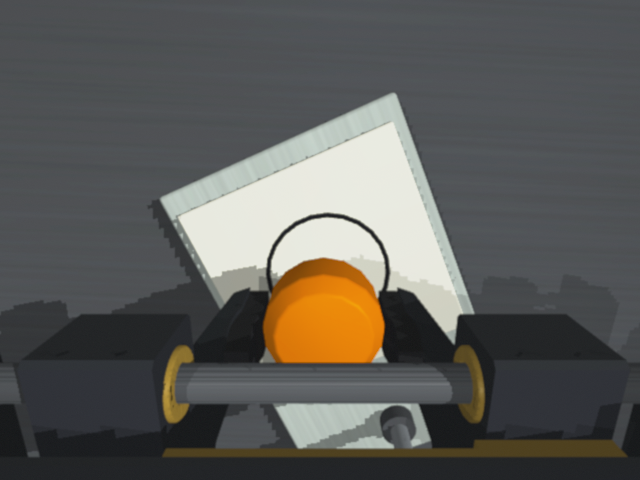

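Scene crop: puck hovering at about (172,155), behind the ring, which is at (173,215). Wrist: ring spans columns 267–388 with its top at (328,214); puck spans columns 263–385.

Run:
```python
from h import *
np.set_printoptions(precision=4,suppress=True)
c=load('wrist5')
P=[px(c,u,v,z=.02)[:2] for u,v in((267.5,268),(388,268),(328,214.5),(285,229.5),(371,230))]
P=np.array(P);print(P)
A=np.c_[2*P,np.ones(len(P))];x=np.linalg.lstsq(A,(P**2).sum(1),rcond=None)[0];print('ring',x[:2],np.sqrt(x[2]+x[:2]@x[:2]))
# fixed radius fit
from scipy.optimize import least_squares
print(least_squares(lambda p:np.hypot(*(P-p).T)-.031,x[:2]).x)
# puck by projecting model circles for candidates; silhouette col extents 
f=cv2.cvtColor(c['frame'],cv2.COLOR_RGB2HSV);m=cv2.inRange(f,(5,180,100),(30,255,255))
ys,xs=np.nonzero(m);print('puck',xs.min(),xs.max(),ys.min(),ys.max())
th=np.linspace(0,6.28,90);
for cx,cy in((.5716,-.0582),(.5706,-.0582),(.5696,-.0582),(.5726,-.0582)):
    q=np.array([proj(c,[cx+.023*np.cos(a),cy+.023*np.sin(a),z]) for a in th for z in(.059,.079)])
    print(cx,q.min(0),q.max(0))
s=load('scene5');f=cv2.cvtColor(s['frame'],cv2.COLOR_RGB2HSV);m=cv2.inRange(f[240:300,300:340],(8,180,100),(22,255,255))
ys,xs=np.nonzero(m);print('scene puck',xs.min()+300,xs.max()+300,ys.min()+240,ys.max()+240)
for cx,cy in((.5716,-.0582),(.5696,-.0582)):
    q=np.array([proj(s,[cx+.023*np.cos(a),cy+.023*np.sin(a),z]) for a in th for z in(.059,.079)]);print(q.min(0),q.max(0))
```

```text
[[ 0.5697 -0.0876]
 [ 0.5673 -0.025 ]
 [ 0.5401 -0.0574]
 [ 0.5487 -0.0788]
 [ 0.5473 -0.0353]]
ring [ 0.5712 -0.0562] 0.03154609320589965
[ 0.5705 -0.0562]
puck 263 384 259 362
0.5716 [262.7142 254.664 ] [385.3175 382.0966]
0.5706 [262.7025 252.3337] [385.5409 379.9001]
0.5696 [262.6908 249.9952] [385.7651 377.6955]
0.5726 [262.7258 256.9862] [385.0949 384.2852]
scene puck 312 333 268 289
[312.0605 267.7934] [334.0139 290.7468]
[312.3622 267.1101] [334.2939 290.0269]
```

send_rows([
  [-1,1,-5,0,-0.3,0],
  [-1,1,-7,0,0,0],
  [0,0,-7,0,0,0],
  [0,0,-6,0,0,0],
  [0,0,-4,0,0,0],
  [0,0,-2,0,0,0],
  [0,0,-1,0,0,0],
  [0,0,0,0,0,0],
  [0,0,0,0,0,0],
  [0,0,0,0,0,0],
])

```text
time_s: 11.6
ee_pos: [0.5707, -0.0559, 0.0295]
ee_rot: [-0.847, 1.568, -0.807]
ft_force: [0.7, -0.3, -0.4]
width: 0.0451
```

Run:
```python
from h import *
s,R=st(); cap('scene','scene6')
c=load('scene6');crop('scene6',280,255,380,330,8,'z6')
```

```text
t 11.6 p [ 0.5707 -0.0559  0.0295] x [ 0.002 -0.002 -1.   ] y [-0.04   0.999 -0.002] jawyaw 92.3 F [ 0.7 -0.3 -0.4] w 0.0451 q [-0.14  0.29  2.   -0.    0.85 -1.75]
```

View pics/z6.png

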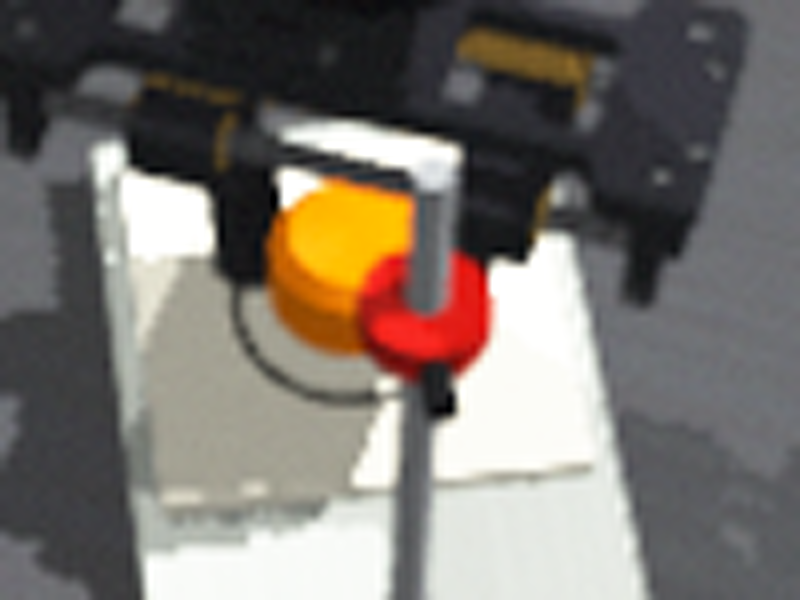

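Puck at about (340,260), still about 6 mm above the pad and lined up with the ring.

send_rows([
  [0,0,-2,0,0,0],
  [0,0,-2,0,0,0],
  [0,0,-1,0,0,0],
  [0,0,-1,0,0,0],
  [0,0,0,0,0,0],
  [0,0,0,0,0,0],
  [0,0,0,0,0,0],
  [0,0,0,0,0,0],
  [0,0,0,0,0,0],
  [0,0,0,0,0,0],
])

```text
time_s: 12.65
ee_pos: [0.5712, -0.056, 0.0236]
ee_rot: [-0.632, 1.567, -0.592]
ft_force: [-0.1, -0.7, -1.4]
width: 0.0447
```

Run:
```python
from h import *
s,R=st(); cap('scene','scene7')
c=load('scene7');crop('scene7',280,255,380,330,8,'z7')
```

```text
t 12.65 p [ 0.5712 -0.056   0.0236] x [ 0.003 -0.002 -1.   ] y [-0.04   0.999 -0.002] jawyaw 92.3 F [-0.1 -0.7 -1.4] w 0.0447 q [-0.14  0.3   2.   -0.    0.84 -1.75]
```

View pics/z7.png

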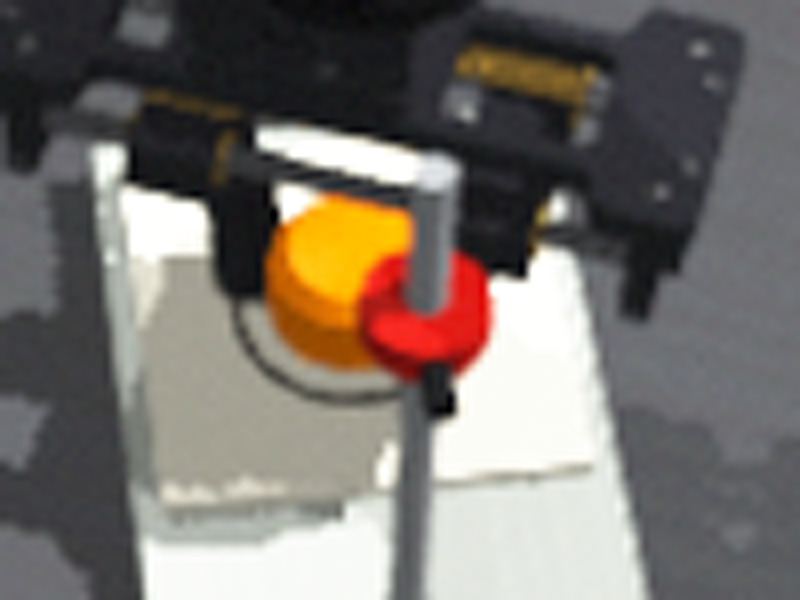

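Ring gaps look even: left edge at x=236 vs 268, bottom at y=400 vs 368. About 1 mm lower, then release.

send_rows([
  [0,0,-0.7,0,0,0],
  [0,0,-0.5,0,0,0],
  [0,0,0,0,0,0],
  [0,0,0,0,0,0],
  [0,0,0,0,0,0],
  [0,0,0,0,0,0],
  [0,0,0,0,0,0],
  [0,0,0,0,0,0],
  [0,0,0,0,0,0],
  [0,0,0,0,0,0],
])

```text
time_s: 13.7
ee_pos: [0.5715, -0.0561, 0.0231]
ee_rot: [-0.573, 1.567, -0.533]
ft_force: [-0.6, -0.1, -0.6]
width: 0.0451
```

send_rows([
  [0,0,-1,0,0,0],
  [0,0,-0.5,0,0,0],
  [0,0,0,0,0,0],
  [0,0,0,0,0,0],
  [0,0,0,0,0,0],
  [0,0,0,0,0,0],
  [0,0,0,0,0,0],
  [0,0,0,0,0,0],
  [0,0,0,0,0,0],
  [0,0,0,0,0,0],
])

```text
time_s: 14.7
ee_pos: [0.5717, -0.0561, 0.0231]
ee_rot: [-0.608, 1.567, -0.568]
ft_force: [-0.9, 0.2, 1.7]
width: 0.045
```

Run:
```python
from h import *
s,R=st(); print(np.mean([r.observe()['ft_force'] for _ in range(5)],0))
```

```text
t 14.7 p [ 0.5717 -0.0561  0.0231] x [ 0.003 -0.002 -1.   ] y [-0.04   0.999 -0.002] jawyaw 92.3 F [-0.9  0.2  1.7] w 0.045 q [-0.14  0.3   2.   -0.    0.84 -1.75]
[-0.92229863  0.17191534  1.69988358]
```

In contact: height stopped falling and the force turned positive. Releasing and lifting.

send_rows([
  [0,0,0,0,0,0],
  [0,0,0,0,0,0],
  [0,0,0,0,0,0],
  [0,0,0,0,0,0],
  [0,0,0,0,0,0],
  [0,0,0,0,0,0],
  [0,0,5,0,0,0],
  [0,0,10,0,0,0],
  [0,0,15,0,0,0],
  [0,0,15,0,0,0],
], grip=1)

```text
time_s: 15.7
ee_pos: [0.5699, -0.0558, 0.0684]
ee_rot: [-2.093, 1.569, -2.053]
ft_force: [0.0, -0.0, 0.3]
width: 0.0885
```

send_rows([
  [0,0,20,0,0,0],
  [0,0,20,0,0,0],
  [-5,-10,20,0,0,0],
  [-10,-25,10,0,0,0],
  [-10,-30,0,0,0,0],
  [-10,-30,0,0,0,0],
  [-10,-30,0,0,0,0],
  [-15,-30,0,0,0,0],
  [-15,-30,0,0,0,0],
  [-10,-20,0,0,0,0],
])

```text
time_s: 16.7
ee_pos: [0.4897, -0.2668, 0.1638]
ee_rot: [-0.403, 1.543, -0.355]
ft_force: [0.2, -0.5, 0.3]
width: 0.0886
```

Run:
```python
from h import *
s,R=st(); cap('scene','s8');cap('side','d8');cap('wrist','w8')
im=[]
for tag,x0,y0 in(('s8',280,250),('d8',220,200)):
    a=cv2.imread('pics/%s.png'%tag)[y0:y0+120,x0:x0+100];im.append(cv2.resize(a,None,fx=4,fy=4,interpolation=cv2.INTER_CUBIC))
cv2.imwrite('pics/z8.png',np.hstack(im))
```

```text
t 16.7 p [ 0.4897 -0.2668  0.1638] x [ 0.026 -0.01  -1.   ] y [-0.047  0.999 -0.011] jawyaw 92.71 F [ 0.2 -0.5  0.3] w 0.0886 q [-0.55  0.09  1.96  0.01  1.07 -2.17]
```

View pics/z8.png

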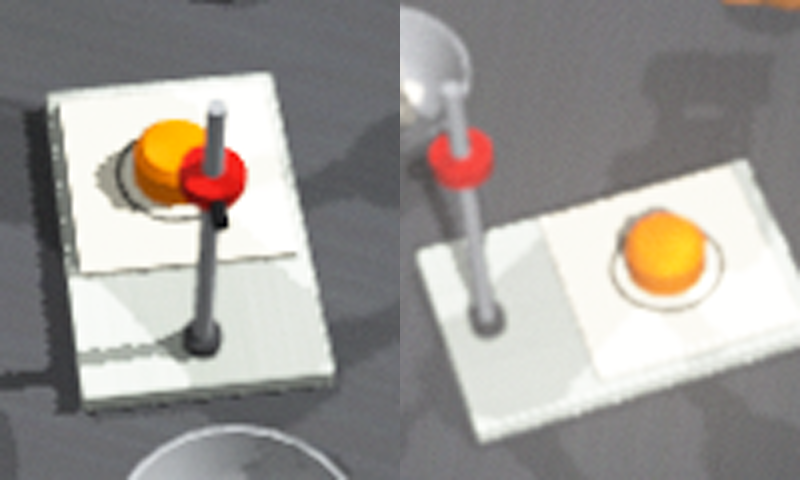

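View pics/w8.png

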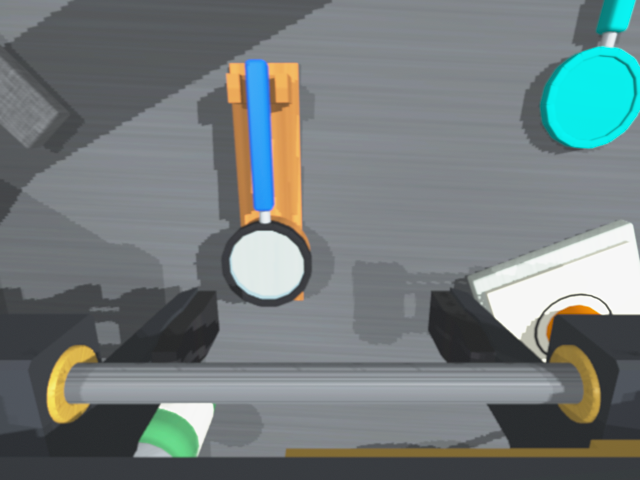

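Puck stands in the ring (side crop: puck columns 626–706 inside ring 611–722). In the wrist view the loupe's lens is at (267,263) and the handle tail end at (257,61).

Run:
```python
from h import *
np.set_printoptions(precision=4,suppress=True)
w=load('w8');s=load('s8');d=load('d8')
L=px(w,267,263,z=.034);T=px(w,257,62,z=.038);print(L,T,np.hypot(*(L-T)[:2]),np.degrees(np.arctan2(*(L-T)[1::-1])))
print([px(w,u,v) for u,v in((267,263),(259,100),(261,150),(263,200))])
for u,v in((259.5,100),(262,150),(263.5,195)): print(px(w,u,v,z=.04))
print('ring side',px(d,220+666.5/4-100,200+264/4,z=.02))
# puck outline fits
from scipy.optimize import minimize
th=np.linspace(0,2*np.pi,60)
for tag,c,x0,y0,x1,y1 in(('scene',s,300,270,345,310),('side',d,270,245,300,280)):
    f=cv2.cvtColor(c['frame'],cv2.COLOR_RGB2HSV);m=np.zeros((480,640),np.uint8)
    m[y0:y1,x0:x1]=cv2.inRange(f,(8,150,90),(24,255,255))[y0:y1,x0:x1]
    red=cv2.inRange(f,(0,150,60),(7,255,255))
    def cost(p):
        pts=np.array([proj(c,[p[0]+rr*np.cos(a),p[1]+rr*np.sin(a),z]) for a in th for z,rr in((.02,.023),(.04,.023),(.0465,.01))])
        h=cv2.convexHull(pts.astype(np.float32)); b=np.zeros((480*1,640),np.uint8)
        b=np.zeros((480,640),np.uint8);cv2.fillConvexPoly(b,np.round(h*16).astype(np.int32),255,cv2.LINE_AA,4)
        ig=(c['depth']<0) if tag=='side' else np.zeros((480,640),bool)
        if tag=='scene': ig[:, 322:]=True
        return np.abs(b.astype(float)-m)[~ig].sum()/255
    g=[(cost((x,y)),x,y) for x in np.arange(.565,.578,.001) for y in np.arange(-.063,-.049,.001)]
    print(tag,sorted(g)[:4])
```

```text
[ 0.5204 -0.3105  0.034 ] [ 0.3814 -0.3162  0.038 ] 0.13913424845386718 2.3569582184846163
[array([ 0.5207, -0.3106,  0.0332]), array([ 0.4042, -0.3149,  0.0387]), array([ 0.4361, -0.3136,  0.0398]), array([ 0.4705, -0.3123,  0.0402])]
[ 0.4042 -0.3144  0.04  ]
[ 0.4361 -0.3129  0.04  ]
[ 0.4669 -0.312   0.04  ]
ring side [ 0.5701 -0.0563  0.02  ]
scene [(np.float64(13.698039215686274), np.float64(0.57), np.float64(-0.05299999999999999)), (np.float64(14.403921568627451), np.float64(0.571), np.float64(-0.05299999999999999)), (np.float64(15.36078431372549), np.float64(0.57), np.float64(-0.05399999999999999)), (np.float64(15.662745098039215), np.float64(0.569), np.float64(-0.05299999999999999))]
side [(np.float64(112.95294117647059), np.float64(0.571), np.float64(-0.061)), (np.float64(113.35686274509804), np.float64(0.571), np.float64(-0.057999999999999996)), (np.float64(113.4235294117647), np.float64(0.57), np.float64(-0.059)), (np.float64(113.58039215686274), np.float64(0.573), np.float64(-0.059))]
```

send_rows([
  [-7,-6,0,0.2,0.5,0],
  [-8,-7,0,0.2,0.5,0],
  [-8,-8,-5,0,0,0],
  [-8,-8,-10,0,0,0],
  [-8,-8,-15,0,0,0],
  [-4,-5,-15,0,0,0],
  [-2,-2,-15,0,0,0],
  [0,0,-10,0,0,0],
  [0,0,-6,0,0,0],
  [0,0,0,0,0,0],
])

```text
time_s: 17.85
ee_pos: [0.44, -0.3099, 0.0818]
ee_rot: [0.142, 1.566, 0.192]
ft_force: [-1.4, 0.4, 0.0]
width: 0.0883
```

Run:
```python
from h import *
s,R=st()
```

```text
t 17.85 p [ 0.44   -0.3099  0.0818] x [ 0.005  0.001 -1.   ] y [-0.05   0.999  0.001] jawyaw 92.87 F [-1.4  0.4  0. ] w 0.0883 q [-0.66  0.16  2.05  0.    0.94 -2.29]
```

send_rows([
  [0,-2,-8,0,0.2,-0.4],
  [0,-1,-12,0,0,0],
  [0,0,-12,0,0,0],
  [0,0,-12,0,0,0],
  [0,0,-10,0,0,0],
  [0,0,-6,0,0,0],
  [0,0,-4,0,0,0],
  [0,0,-1,0,0,0],
  [0,0,0,0,0,0],
  [0,0,0,0,0,0],
])

```text
time_s: 18.85
ee_pos: [0.4413, -0.3132, 0.012]
ee_rot: [-0.099, 1.568, -0.055]
ft_force: [-0.2, 0.6, -0.5]
width: 0.0881
```

Run:
```python
from h import *
s,R=st(); cap('wrist','w9')
```

```text
t 18.85 p [ 0.4413 -0.3132  0.012 ] x [ 0.003 -0.    -1.   ] y [-0.044  0.999 -0.   ] jawyaw 92.51 F [-0.2  0.6 -0.5] w 0.0881 q [-0.66  0.26  2.07  0.    0.8  -2.28]
```

View pics/w9.png

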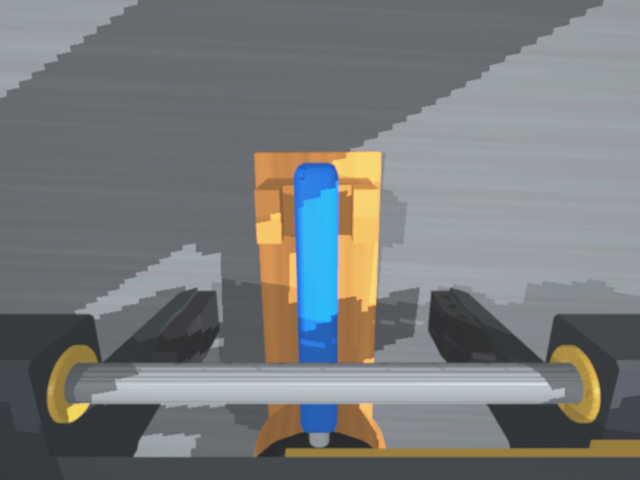

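The handle is centred between the fingers (columns 297–339) and parallel to them, so I'll close and lift.

send_rows([
  [0,0,0,0,0,0],
  [0,0,0,0,0,0],
  [0,0,0,0,0,0],
  [0,0,0,0,0,0],
  [0,0,0,0,0,0],
  [0,0,0,0,0,0],
  [0,0,0,0,0,0],
  [0,0,0,0,0,0],
  [0,0,0,0,0,0],
  [0,0,0,0,0,0],
], grip=0, grip_force=35)

```text
time_s: 19.9
ee_pos: [0.4424, -0.3141, 0.0137]
ee_rot: [-0.438, 1.565, -0.394]
ft_force: [0.5, 0.6, 0.1]
width: 0.0133
```

Run:
```python
from h import *
s,R=st()
```

```text
t 19.9 p [ 0.4424 -0.3141  0.0137] x [ 0.006 -0.002 -1.   ] y [-0.044  0.999 -0.003] jawyaw 92.51 F [0.5 0.6 0.1] w 0.0133 q [-0.66  0.26  2.07  0.    0.8  -2.28]
```

send_rows([
  [0,0,5,0,0,0],
  [0,0,10,0,0,0],
  [0,0,15,0,0,0],
  [0,0,20,0,0,0],
  [0,0,20,0,0,0],
  [0,0,20,0,0,0],
  [0,0,20,0,0,0],
  [0,0,15,0,0,0],
  [0,0,10,0,0,0],
  [0,0,5,0,0,0],
])

```text
time_s: 20.9
ee_pos: [0.4396, -0.3119, 0.1623]
ee_rot: [-0.058, 1.568, -0.014]
ft_force: [-0.9, 1.4, -1.0]
width: 0.0135
```

Run:
```python
from h import *
s,R=st(); cap('wrist','w10');cap('scene','s10');cap('side','d10')
im=[]
for tag in('s10','d10'):
    a=cv2.imread('pics/%s.png'%tag)[100:300,150:400] ;im.append(cv2.resize(a,(400,320)))
cv2.imwrite('pics/z10.png',np.hstack(im))
```

```text
t 20.9 p [ 0.4396 -0.3119  0.1623] x [ 0.003 -0.    -1.   ] y [-0.044  0.999 -0.   ] jawyaw 92.52 F [-0.9  1.4 -1. ] w 0.0135 q [-0.66  0.07  1.98  0.    1.09 -2.28]
```

View pics/z10.png

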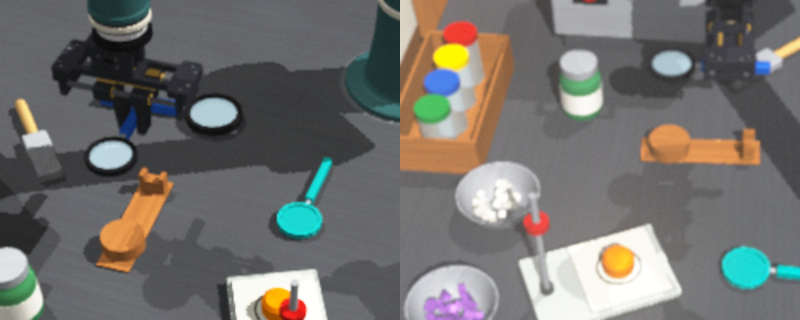

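Loupe lifted clear; lens at about (219,197) in scene and (319,141) in side. Measuring lens position and level, and the collar height, more precisely.

```bash
cat >> h.py <<'E'
def lens(c,u,v,half=45,zr=(.12,.22),clear=None):
    # points of depth near a pixel, plane fit
    u,v=int(u),int(v);P=[]
    f=c['frame']
    for y in range(max(0,v-half),min(480,v+half)):
        for x in range(max(0,u-half),min(640,u+half)):
            if c['depth'][y,x]>0:
                X=px(c,x,y)
                if zr[0]<X[2]<zr[1]: P.append(np.r_[X,x,y])
    return np.array(P)
E
python3 - <<'E'
from h import *
np.set_printoptions(precision=4,suppress=True)
for tag,u,v in(('s10',219,197),('d10',319,141)):
    c=load(tag); P=lens(c,u,v,24)
    A=np.c_[P[:,:2]-P[:,:2].mean(0),np.ones(len(P))]
    co=np.linalg.lstsq(A,P[:,2],rcond=None)[0]
    print(tag,len(P),P.min(0),P.max(0),P.mean(0),'plane',co)
    crop(tag,u-50,v-37,u+50,v+37,8,'z_'+tag)
# collar
for tag,(x0,y0,x1,y1) in(('scene0',(320,280,346,310)),('side0',(220,225,250,252))):
    c=load(tag);f=cv2.cvtColor(c['frame'],cv2.COLOR_RGB2HSV)
    m=cv2.inRange(f,(0,150,60),(7,255,255))|cv2.inRange(f,(173,150,60),(180,255,255))
    ys,xs=np.nonzero(m[y0:y1,x0:x1]);xs=xs+x0;ys=ys+y0
    print(tag,'bbox',xs.min(),xs.max(),ys.min(),ys.max())
    th=np.linspace(0,6.28,90)
    for z in np.arange(.146,.168,.003):
        q=np.array([proj(c,[.6655+.016*np.cos(a),-.0105+.016*np.sin(a),z+h]) for a in th for h in(-.006,.006)])
        print(round(z,3),q.min(0),q.max(0))
E
```

```text
s10 887 [  0.4383  -0.3436   0.1606 202.     173.    ] [  0.5567  -0.2739   0.2    242.     210.    ] [  0.5056  -0.308    0.1827 222.0936 192.8906] plane [ 0.0006 -0.0199  0.1827]
d10 549 [  0.473   -0.3472   0.1732 305.     129.    ] [  0.5524  -0.2728   0.1902 339.     150.    ] [  0.5169  -0.3067   0.182  320.2914 139.8342] plane [-0.003  -0.0203  0.182 ]
scene0 bbox 325 340 287 302
0.146 [324.1343 288.751 ] [341.4637 306.3995]
0.149 [324.1772 287.7833] [341.5473 305.4605]
0.152 [324.2203 286.8112] [341.6313 304.5172]
0.155 [324.2636 285.8346] [341.7157 303.5694]
0.158 [324.3071 284.8535] [341.8005 302.6172]
0.161 [324.3508 283.8678] [341.8857 301.6605]
0.164 [324.3948 282.8775] [341.9713 300.6994]
0.167 [324.4389 281.8826] [342.0573 299.7336]
side0 bbox 227 242 233 246
0.146 [227.3022 234.8309] [243.6084 250.5905]
0.149 [227.1362 233.879 ] [243.4757 249.6601]
0.152 [226.9694 232.9235] [243.3424 248.726 ]
0.155 [226.802  231.9642] [243.2087 247.7882]
0.158 [226.634  231.0012] [243.0744 246.8468]
0.161 [226.4652 230.0344] [242.9395 245.9015]
0.164 [226.2958 229.0638] [242.8042 244.9526]
0.167 [226.1257 228.0893] [242.6683 243.9998]
```

View pics/z_s10.png

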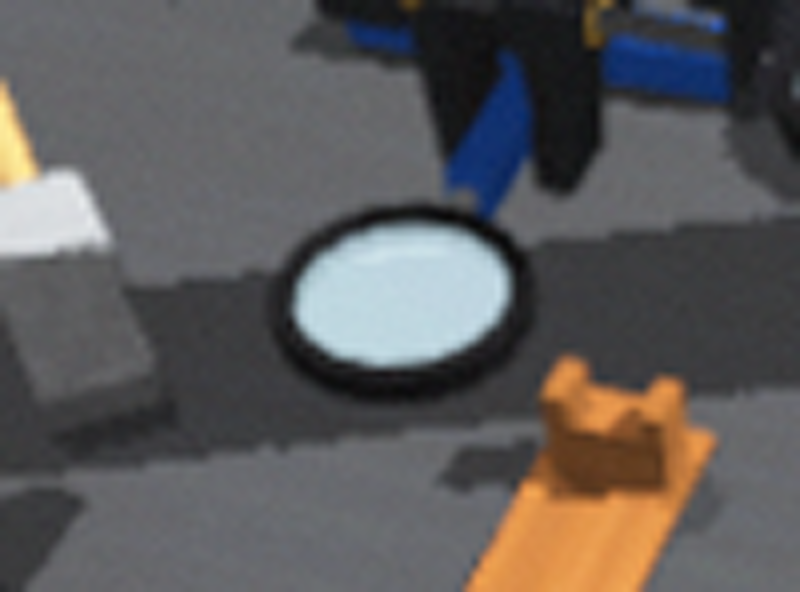

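View pics/z_d10.png

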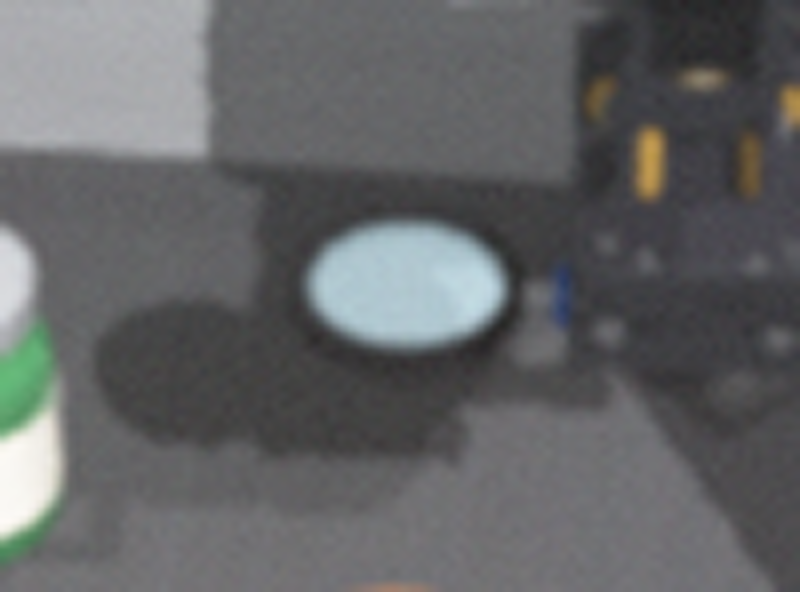

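```bash
cat >> h.py <<'E'
def glass(c,u,v,rad=20,dz=.012):
    z0=px(c,u,v)[2];P=lens(c,u,v,rad,(z0-dz,z0+dz))
    for k in range(8):
        A=np.c_[P[:,:2]-P[:,:2].mean(0),np.ones(len(P))]
        co=np.linalg.lstsq(A,P[:,2],rcond=None)[0]
        # circle centred refit: keep within 30mm of lens centre estimate
        if k==0: cen=px(c,u,v)[:2]
        P=P[(np.hypot(*(P[:,:2]-cen).T)<.026)]
    return len(P),P[:,:3].mean(0),co,np.std(P[:,2]-A[:len(P)]@co if len(A)==len(P) else 0)
E
python3 - <<'E'
from h import *
np.set_printoptions(precision=4,suppress=True)
for tag,u,v in(('scene0',226,245),('side0',318,185),('w8',267,263),('s10',219.4,196.9),('d10',320,139.6)):
    print(tag,glass(load(tag),u,v))
c=load('s10');d=load('d10');print(tri([(c,219.4,196.9),(d,320,139.6)]))
for tag,(x0,y0,x1,y1) in(('scene0',(320,280,346,310)),('side0',(220,225,250,252)),('s8',(320,280,346,310)),('d8',(220,225,250,252))):
    c=load(tag);f=cv2.cvtColor(c['frame'],cv2.COLOR_RGB2HSV)
    m=cv2.inRange(f,(0,120,50),(9,255,255))|cv2.inRange(f,(173,120,50),(180,255,255))
    Z=[px(c,x,y) for y in range(y0,y1) for x in range(x0,x1) if m[y,x] ]
    Z=np.array(Z);Z=Z[(Z[:,2]>.13)&(Z[:,2]<.18)];print(tag,np.percentile(Z[:,2],[0,3,10,50,90,97,100]),len(Z))
E
```

```text
scene0 (283, array([ 0.5227, -0.3104,  0.0332]), array([-0.0004,  0.0094,  0.0332]), np.float64(0.0017715417515921413))
side0 (222, array([ 0.5208, -0.3096,  0.0339]), array([-0.003 ,  0.0101,  0.0339]), np.float64(0.0022096237319070844))
w8 (1593, array([ 0.5203, -0.3109,  0.0336]), array([0.0003, 0.0006, 0.0336]), np.float64(0.0006534798347396898))
s10 (329, array([ 0.5176, -0.3087,  0.1824]), array([-0.0196,  0.0073,  0.1824]), np.float64(0.0013524471924099928))
d10 (245, array([ 0.518 , -0.3097,  0.1816]), array([0.0146, 0.0027, 0.1816]), np.float64(0.0018013406138992494))
(array([ 0.5177, -0.309 ,  0.1808]), [np.float64(0.075451175329374), np.float64(0.07545117532951401)])
scene0 [0.1529 0.1553 0.1591 0.1618 0.1641 0.1651 0.1739] 171
side0 [0.1502 0.1513 0.1538 0.1611 0.164  0.1654 0.1704] 148
s8 [0.1529 0.1544 0.1575 0.162  0.1637 0.1651 0.1716] 178
d8 [0.1472 0.1517 0.155  0.161  0.1644 0.1656 0.1691] 148
```

send_rows([
  [0,8,0,0,0,0],
  [3,15,0,0,0,0],
  [5,22,0,0,0,0],
  [5,25,0,0,0,0],
  [5,25,0,0,0,0],
  [5,25,0,0,0,0],
  [5,25,0,0,0,0],
  [5,22,0,0,0,0],
  [5,15,0,0,0,0],
  [5,8,0,0,0,0],
])

```text
time_s: 22.05
ee_pos: [0.4755, -0.103, 0.1506]
ee_rot: [2.414, 1.551, 2.456]
ft_force: [0.1, 0.6, -0.9]
width: 0.0133
```

Run:
```python
from h import *
s,R=st()
```

```text
t 22.05 p [ 0.4755 -0.103   0.1506] x [-0.015  0.012 -1.   ] y [-0.042  0.999  0.013] jawyaw 92.42 F [ 0.1  0.6 -0.9] w 0.0133 q [-0.27 -0.01  2.08  0.01  1.09 -1.89]
```

send_rows([
  [2,5,0,-0.3,-0.5,0],
  [3,7,0,-0.2,-0.4,0],
  [3,7,0,-0.2,-0.2,0],
  [3,7,0,0,0,0],
  [3,7,0,0,0,0],
  [2,5,0,0,0,0],
  [1,2,0,0,0,0],
  [0,0,0,0,0,0],
  [0,0,0,0,0,0],
  [0,0,0,0,0,0],
])

```text
time_s: 23.05
ee_pos: [0.4932, -0.0592, 0.1494]
ee_rot: [-0.291, 1.567, -0.248]
ft_force: [-0.5, 0.1, -1.2]
width: 0.013
```

Run:
```python
from h import *
s,R=st()
```

```text
t 23.05 p [ 0.4932 -0.0592  0.1494] x [ 0.003 -0.001 -1.   ] y [-0.043  0.999 -0.001] jawyaw 92.45 F [-0.5  0.1 -1.2] w 0.013 q [-0.17 -0.    2.07 -0.    1.06 -1.78]
```

Now down 10 mm to the collar height.

send_rows([
  [0,0,-2,0,0,0],
  [0,0,-3,0,0,0],
  [0,0,-3,0,0,0],
  [0,0,-2,0,0,0],
  [0,0,0,0,0,0],
  [0,0,0,0,0,0],
  [0,0,0,0,0,0],
  [0,0,0,0,0,0],
  [0,0,0,0,0,0],
  [0,0,0,0,0,0],
])

```text
time_s: 24.05
ee_pos: [0.4929, -0.0599, 0.1383]
ee_rot: [-0.361, 1.568, -0.32]
ft_force: [-0.2, -0.6, -0.5]
width: 0.0136
```

Run:
```python
from h import *
s,R=st(); cap('scene','s11');cap('side','d11');cap('wrist','w11')
im=[]
for tag,x0,y0 in(('s11',270,200),('d11',220,170)):
    a=cv2.imread('pics/%s.png'%tag)[y0:y0+120,x0:x0+100];im.append(cv2.resize(a,None,fx=4,fy=4,interpolation=cv2.INTER_CUBIC))
cv2.imwrite('pics/z11.png',np.hstack(im))
```

```text
t 24.05 p [ 0.4929 -0.0599  0.1383] x [ 0.003 -0.001 -1.   ] y [-0.042  0.999 -0.001] jawyaw 92.38 F [-0.2 -0.6 -0.5] w 0.0136 q [-0.17  0.01  2.08 -0.    1.04 -1.78]
```

View pics/z11.png

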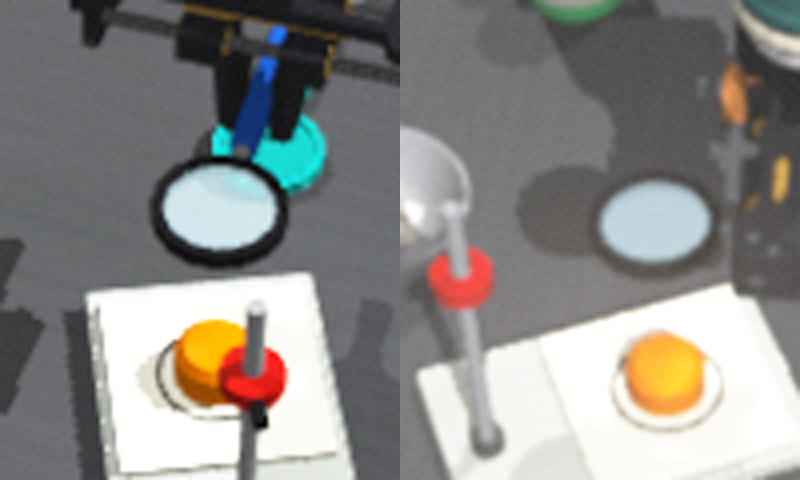

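View pics/s11.png

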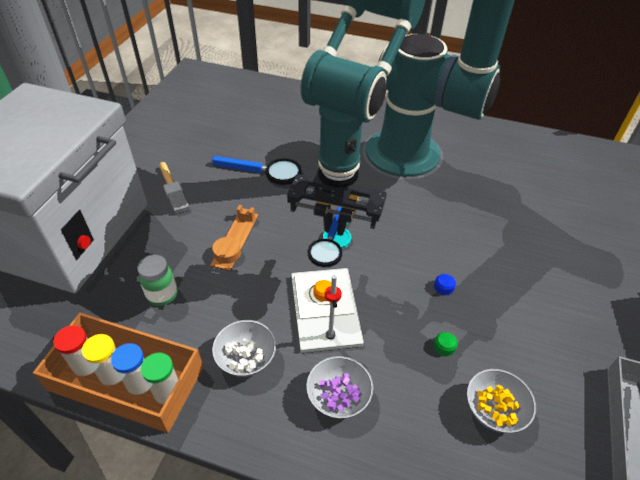

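Scene crop: frame spans x 151–288 and y 155–268, collar centre (253,376), puck at (215,362). Side crop: frame spans x 594–718 and y 172–277, collar centre (461,278), puck at (664,372). Nothing is touching.

```bash
python3 - <<'E'
from h import *
np.set_printoptions(precision=4,suppress=True)
c=load('s11');d=load('d11')
S=lambda x,y:(270+(x+.5)/4-.5,200+(y+.5)/4-.5)
D=lambda x,y:(220+(x-400+.5)/4-.5,170+(y+.5)/4-.5)
for n,a,b in(('frame',(219.5,211.5),(656,224.5)),('glass',(219.5,207),(656,221)),('collar',(253,376),(461,278)),('posttop',(257,309),(453,209))):
    print(n,tri([(c,*S(*a)),(d,*D(*b))]))
print('glass depth',glass(c,*S(219,207)),glass(d,*D(656,221)))
# model projection of frame at hypothesised pose
th=np.linspace(0,6.28,120)
for z in(.154,.157,.160):
  for cc,F in((c,'s'),(d,'d')):
    q=np.array([proj(cc,[.571+.034*np.cos(a),-.0565+.034*np.sin(a),z+h]) for a in th for h in(-.005,.005)])
    lo,hi=q.min(0),q.max(0)
    if F=='s': k=lambda p:((p-[270,200])+.5)*4-.5
    else: k=lambda p:((p-[220,170])+.5)*4-.5+[400,0]
    print(z,F,k(lo),k(hi))
for z in(.154,.157,.160):
  for cc,F in((c,'s'),(d,'d')):
    q=np.array([proj(cc,[.666+.016*np.cos(a),-.0105+.016*np.sin(a),z+h]) for a in th for h in(-.006,.006)])
    k=(lambda p:((p-[270,200])+.5)*4-.5) if F=='s' else (lambda p:((p-[220,170])+.5)*4-.5+[400,0])
    print('collar',z,F,k(q.min(0)),k(q.max(0)))
E
python3 -c "
from h import *
a=cv2.imread('pics/s11.png')[280:310,315:355];b=cv2.imread('pics/d11.png')[225:255,215:255]
cv2.imwrite('pics/z12.png',np.hstack([cv2.resize(x,None,fx=10,fy=10,interpolation=cv2.INTER_CUBIC) for x in(a,b)]))"
```

```text
frame (array([ 0.5719, -0.0572,  0.1556]), [np.float64(0.08778891531640182), np.float64(0.08778891531639733)])
glass (array([ 0.5717, -0.0573,  0.1585]), [np.float64(0.09079072644771928), np.float64(0.09079072644778922)])
collar (array([ 0.6654, -0.0106,  0.1576]), [np.float64(0.32411542302776797), np.float64(0.3241154230276631)])
posttop (array([ 0.6649, -0.0115,  0.2078]), [np.float64(0.6616491166718289), np.float64(0.6616491166717787)])
glass depth (416, array([ 0.5693, -0.0584,  0.1579]), array([-0.0137,  0.004 ,  0.1579]), np.float64(0.0014855323499250157)) (368, array([ 0.5721, -0.058 ,  0.158 ]), array([-0.0103, -0.0091,  0.158 ]), np.float64(0.0017395509386004062))
0.154 s [153.0411 155.6075] [289.9489 271.5008]
0.154 d [591.5124 173.2876] [723.1604 284.0775]
0.157 s [153.0617 151.5877] [290.2683 267.5875]
0.157 d [591.1698 169.4128] [723.0732 280.2978]
0.16 s [153.0824 147.5507] [290.5891 263.6569]
0.16 d [590.8259 165.5233] [722.9856 276.5032]
collar 0.154 s [218.1668 346.9423] [287.9503 417.8827]
collar 0.154 d [427.9561 250.5672] [493.5444 313.8361]
collar 0.157 s [218.3399 343.0243] [288.2883 414.0805]
collar 0.157 d [427.2828 246.72  ] [493.0061 310.0751]
collar 0.16 s [218.5137 339.0881] [288.628  410.2604]
collar 0.16 d [426.6069 242.8578] [492.4657 306.2991]
```

View pics/z12.png

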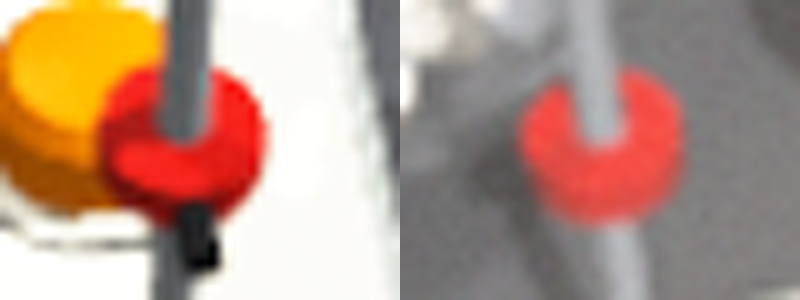

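View pics/w11.png

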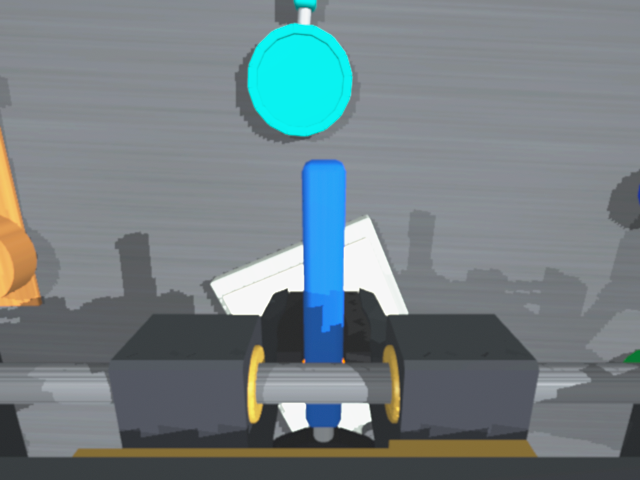

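send_rows([
  [0,0,0.8,0,0,0],
  [0,0,0,0,0,0],
  [0,0,0,0,0,0],
  [0,0,0,0,0,0],
  [0,0,0,0,0,0],
  [0,0,0,0,0,0],
  [0,0,0,0,0,0],
  [0,0,0,0,0,0],
  [0,0,0,0,0,0],
  [0,0,0,0,0,0],
])

```text
time_s: 25.2
ee_pos: [0.4929, -0.0599, 0.1392]
ee_rot: [-0.36, 1.568, -0.319]
ft_force: [-0.9, -0.2, -0.8]
width: 0.0135
```

Run:
```python
from h import *
np.set_printoptions(precision=4,suppress=True)
s,R=st();print(np.abs(s['joint_vel']).max()); cap('wrist','w13');cap('side','d13')
w=load('w13')
P=np.array([px(w,u,v) for v in range(175,345,4) for u in range(308,341,3)])
P=P[np.abs(P[:,2]-.165)<.01];A=np.c_[P[:,:2]-P[:,:2].mean(0),np.ones(len(P))]
co,res=np.linalg.lstsq(A,P[:,2],rcond=None)[:2];print(len(P),P.min(0),P.max(0),co,np.std(A@co-P[:,2]))
```

```text
t 25.2 p [ 0.4929 -0.0599  0.1392] x [ 0.003 -0.001 -1.   ] y [-0.042  0.999 -0.001] jawyaw 92.38 F [-0.9 -0.2 -0.8] w 0.0135 q [-0.17  0.01  2.08 -0.    1.04 -1.78]
0.0022070465816237663
472 [ 0.4333 -0.0672  0.1634] [ 0.4928 -0.0549  0.167 ] [-0.009   0.0198  0.1652] 0.0005929943884001828
```

Run:
```python
from h import *
print(r.close_job())
s,R=st()
```

```text
the job is handed in; nothing more can be done
None
the job is handed in; nothing more can be done
```

The amber puck is standing in the black ring, released, and I handed the job in at 25.2 s (limit 51 s) with the loupe held over it. The hand-in reported no verdict.

**Puck:** I lowered it until it touched the pad, then opened the fingers. The pictures show it upright inside the ring, about 1 mm from centre by the arm's position at release. Outline fits to the camera pictures were poor and differed by up to about 4 mm in y.

**Loupe:** I lifted the smaller blue loupe by its handle and carried it over the puck. It clears the puck and the post in the last pictures.

| Last checks | Measured | Target |
|---|---|---|
| Lens position (x, y), before the final 0.8 mm lift | (0.572, -0.057) m | ring centre (0.571, -0.0565) m |
| Frame mid-height | about 157 mm | collar about 157 mm |
| Tilt along the handle | about 0.5° | level |
| Joint speeds | about 0.002 rad/s | still |

**Where checks disagreed:**
- **Frame height:** triangulation gave 155.6 mm and the other methods 156.4 to 156.6 mm, all before the final 0.8 mm lift.
- **Level:** the scene and side depth pictures gave tilts of up to about 1°, which is within their noise. Across the handle, the wrist view gave about 1° too. I put that down to its rounded edges.
- **Other objects:** I checked these only by eye in the last scene picture. The other pucks, bowls, jar, brush and look-alikes appear unmoved. The collar measured the same height before and after, within about 1 mm.

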